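Pull the red gel comb out of the casting stand

TASK

Pull the red toothed comb up out of its narrow gap in the casting stand, holding it by the edge that stands out on top, and put it inside the white tray. Lower it into the tray before letting go rather than dropping it from a height, and leave the plain grey blank seated in the other gap.

Things in the scene. Friction and masses are not known exactly. Their poses are not given: they have to be found in the camera images.
- comb_center (a point): Red gel comb, 84 mm long, 30 high, 20 g, standing teeth down in either gap of the stand. Point at its centre, 15 mm below its top edge. Its y axis runs along its length, parallel to the stand's y; its -x axis points up. Top 9 mm: bar 8 mm thick, centred on this point; below it a 3 mm toothed web. Its top 17 mm are exposed. Pinched by a sprung strip: 2 to 5 N pull it up. It may fall over once released: harmless.
- blank_center (a point): Plain grey blank without teeth, otherwise of the same shape, size and axes as the red comb; stands in the other gap and must stay there. Point at its centre, defined as for the comb.
- stand: Gel casting stand, fixed: grey base 150 (x) by 124 (y) by 10 mm, two clear upright cassettes with blue ends, tops 45 mm above the bench. Origin: centre of the underside, on the bench; z up. A gap 3 mm wide, 88 long, 13 deep runs along y in each cassette, at x = -40 and +40 mm. Cassettes are 108 mm long, 18 thick; round them nothing is higher than the base.
- tray: White shallow open tray, fixed: 130 (x) by 170 (y) by 20 mm high, walls and floor 4 mm thick. Origin: centre of its underside, on the bench top; z up.
Things that resemble listed ones, but are neither listed nor needed, are in the scene too. What is shaped like the part that bears comb_center but black, blue or yellow is not meant.

How it is judged:
By the outcome, as a careful person would: the job done as asked, in the order asked, and still so for the second after the job is handed in, with the robot touching nothing.
It also fails if it takes over 38 s, if anything falls off the work surface, if the arm or the gripper's body presses on something with over 40 N, if the wrist force passes 120 N, or if a joint passes its speed limit or range.

ROBOT

A 7-joint arm with a two-finger parallel gripper is mounted at the origin on a cart in front of the work surface, level with it; the furniture and walls round the work are solid. World frame = base frame: x ahead of the robot, y to its left, z up, the work surface at z = 0. Lengths are in m, angles in degrees, forces in N, time in s.
With the tool pointing down it reaches from about 0.425 to 0.875 m from the base axis. Payload 4.7 kg.
Tool frame: the origin (TCP) lies at the very end of the fingers, on their centre line; the grasp point (between the pads) lies 19 mm behind it; z points along the fingers, y is the line along which they close (so a half turn about z gives the same grasp; the last joint's range is limited). The gripper opens to 87 mm and grips with 3 to 60 N. Pads are 19 mm wide; open, the fingers measure 117 mm over their backs; the gripper's body (75 mm by 190 mm) begins 51 mm behind the grasp point.
Start: joints at [-76.484, 18.392, -4.016, 83.108, 1.295, 78.541, -3.26], TCP at [0.143, 0.634, 0.223] pointing down, gripper open.
Joint ranges: [-163.93, 163.93], [-17.29, 119.83], [-79.2, 71.16], [3.27, 140.29], [-89.18, 269.18], [5.43, 117.66], [-154.24, 154.24]. Speed limits (degrees/s): [147.25, 147.25, 180, 180, 180, 180, 180].

INTERFACE

Orientations are given as [roll, pitch, yaw] about the fixed x, y, z axes, in that order (R = Rz(yaw) Ry(pitch) Rx(roll)).
In Python, from cell import telemetry, cams, env gives the robot as it stands.
- The arm moves only by the tool arm_command, never from a script. Its argument "series" is text: rows parted by semicolons, each of 5 numbers parted by spaces: the shift along the tool's x, y, z in mm, then the turn about the tool's z in rad, then the closure in counts, from 0 (fully open) to 255 (shut). A call has 1 to 20 rows; each row shifts and turns the commanded pose from where the row before left it, along the tool's axes as they then stand; what a row does not reach is not made up. A row lasts 1/12 s, in which the tool goes at most 41.7 mm and 7.16 degrees, less where a joint would pass 70% of its speed; a pose out of reach is approached as far as the arm can. A call is refused whole if a number of a shift passes 41.7 or a number of a turn 0.125, either way. A call with a gripper value outside its range is refused whole. The fingers move at their own pace and stop on an object; "squeeze" is the grip in N (left out, the last holds). Time passes only in rows, so rows that do not move let the fingers close. It gives the time, the measured TCP pose, the force, the opening and the grip force at its end, in the units of the state.
- telemetry.get_obs(): the state, without advancing time (a new reading comes with each control period).
- cams.read_camera(name): name is "scene" or "top"; returns the picture (384x512x3 uint8, blue, green, red); there is no depth.
- cams.calibration(name): a dict with "K" (3x3 intrinsics, pixels), "origin" and "rotation" of the camera in the world. Camera axes: x right, y down, z forward; pixel columns grow to the right and rows downward; lengths in m; the calibration is good to about 2 mm. A picture is of the moment at which its call begins. calibration takes no time and is no camera call.
- env.sign_off(): hands the job in; it is judged then, once.
The state is a dict: "time_s": time; "qpos": joint angles; "joint_velocities": joint speeds; "effort": joint torques, N m; "tool_pos": TCP position; "tool_rot": TCP orientation; "force": force on the tool from outside, world axes, zero at the start; "wrist_torque": the same for the moment, N m; "grip_width": finger opening in m; "grasp_force": force on a finger pad.
Only numpy, scipy, OpenCV 4.12 (cv2) and the standard library are available. Lean on these libraries where they do the work, as an engineer would, in place of code of your own. Each camera call takes 0.05 s, during which the arm holds its last target. There are 200 camera calls.

## Working session

There is one attempt and no reset: what is moved stays moved. The work goes in short steps, Python scripts to look and compute and a tool call to move; the robot and the scene stay as the last step left them, time stands still between calls to the robot, and variables do not carry over. Pictures are saved under pics/ and viewed, at most 10 in all, crops included, and the job is handed in when it is done.

Besides the shell and the picture viewer there is one more tool, called after "Emit:" as name(argument=value, ...) on one line, values as JSON. arm_command: Moves the arm, as the interface text tells. Its arguments: {"type":"object","properties":{"series":{"type":"string"},"squeeze":{"type":"number"}},"required":["series"]}

```bash
mkdir -p pics; python3 - <<'E'
from cell import telemetry, cams, env
import cv2
for n in("scene","top"):
    cv2.imwrite(f"pics/{n}0.png",cams.read_camera(n)); c=cams.calibration(n); print(n,c)
o=telemetry.get_obs(); print(o)
E
```

```text
scene {'K': array([[402.71269762,   0.        , 259.23580301],
       [  0.        , 402.71269762, 192.62862521],
       [  0.        ,   0.        ,   1.        ]]), 'origin': array([ 0.02138949, -0.25593459,  0.66088837]), 'rotation': array([-134.16805913,   -0.40098712,  -62.55594256])}
top {'K': array([[347.45542601,   0.        , 254.42300326],
       [  0.        , 347.45542601, 192.30737721],
       [  0.        ,   0.        ,   1.        ]]), 'origin': array([0.46646047, 0.04921474, 0.92049561]), 'rotation': array([-174.323233  ,   -1.04045738,  -90.52560192])}
{'time_s': 0.1, 'qpos': array([-76.48429559,  18.43596532,  -4.01500014,  83.16797037,
         1.29678672,  78.53858707,  -3.26111092]), 'joint_velocities': array([ 0.01540746, -0.04883826,  0.03099269, -0.12468125, -0.02061727,
        0.15383292,  0.02856679]), 'effort': array([-1.77275301e-04, -4.92569554e+01, -4.05748654e-01, -3.13399744e+01,
       -6.42601401e-02,  3.94399278e-02,  1.03687812e-04]), 'tool_pos': array([0.14294505, 0.63359408, 0.22155722]), 'tool_rot': array([-1.79902803e+02,  7.23673301e-03,  1.67292639e+02]), 'force': array([-0.02667006,  0.08289202,  0.48483441]), 'wrist_torque': array([-0.02090345, -0.00147977, -0.04818806]), 'grasp_force': 0.0, 'grip_width': 0.08685463721827721}
```

View pics/scene0.png

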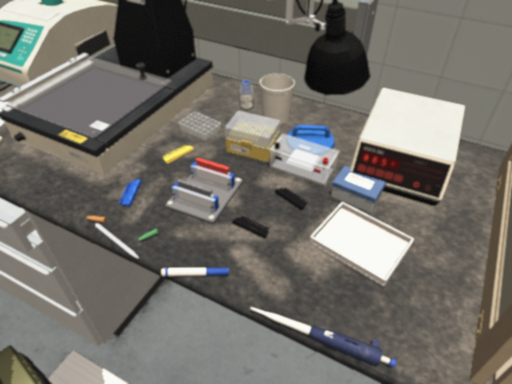

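View pics/top0.png

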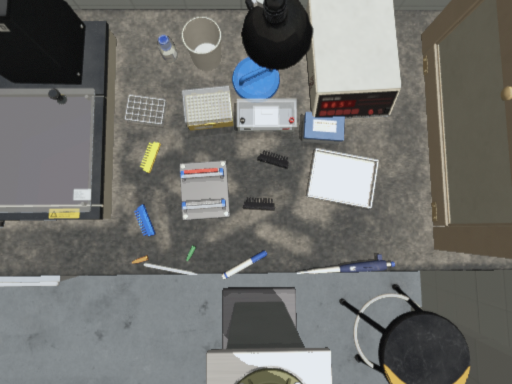

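The only red object in the stand is the far comb: top (203,171), scene (212,165). The grey one in the near gap, top (206,203), is the blank. The black, blue and yellow combs lie loose on the bench. Next I'll measure and confirm this in one crop.

```bash
cat > h.py <<'E'
from cell import telemetry, cams, env
import cv2, numpy as np
from scipy.spatial.transform import Rotation as R
def ray(n,p):
    c=cams.calibration(n); d=np.linalg.inv(c["K"])@[p[0],p[1],1]
    return c["origin"],R.from_euler("xyz",c["rotation"],degrees=True).apply(d)
def onz(n,p,z):
    o,d=ray(n,p); return o+d*(z-o[2])/d[2]
def tri(a,b):
    o1,d1=ray("scene",a);o2,d2=ray("top",b)
    s=np.linalg.lstsq(np.c_[d1,-d2],o2-o1,rcond=None)[0]
    p,q=o1+s[0]*d1,o2+s[1]*d2; return (p+q)/2,np.linalg.norm(p-q)
E
python3 - <<'E'
from h import *
T=cv2.imread("pics/top0.png");S=cv2.imread("pics/scene0.png")
def red(I,box):
    x,y,w,h=box; h_=cv2.cvtColor(I,cv2.COLOR_BGR2HSV)
    m=cv2.inRange(h_,(0,120,80),(9,255,255))|cv2.inRange(h_,(170,120,80),(180,255,255))
    k=np.zeros_like(m);k[y:y+h,x:x+w]=m[y:y+h,x:x+w]
    pts=cv2.findNonZero(k).reshape(-1,2).astype(float)
    return pts
for n,I,b in(("top",T,(175,155,60,40)),("scene",S,(180,150,60,30))):
    p=red(I,b); r=cv2.minAreaRect(p.astype(np.float32)); print(n,len(p),p.mean(0),r)
    bx=cv2.boxPoints(r); 
    w=np.array([onz(n,q,.0585 if n=="scene" else .062)[:2] for q in p]); c=w.mean(0); u=np.linalg.svd(w-c)[2][0]
    print("world",c,"dir deg",np.degrees(np.arctan2(u[1],u[0])),np.ptp((w-c)@u))
# tray outer
h=cv2.cvtColor(T,cv2.COLOR_BGR2HSV); m=cv2.inRange(h,(0,0,170),(180,50,255)); k=np.zeros_like(m);k[140:215,300:385]=m[140:215,300:385]
c=max(cv2.findContours(k,0,2)[0],key=cv2.contourArea); r=cv2.minAreaRect(c)
print("tray",r,[onz("top",q,.02)[:2].round(3) for q in cv2.boxPoints(r)],onz("top",r[0],.015))
print("lamp",tri((336,88),(275,58)),"tipbox",tri((252,113),(207,88)),"psu",[tri((372,95),(312,90))])
cv2.imwrite("pics/crop.png",np.hstack([cv2.resize(T[145:230,165:250],(400,400),interpolation=2),cv2.resize(S[145:225,160:250],(400,400),interpolation=2)]))
E
```

```text
top 98 [199.70408163 170.67346939] ((200.01385498046875, 170.74923706054688), (3.1617910861968994, 32.11714172363281), 86.8201675415039)
world [0.60683946 0.16868788] dir deg -86.76465716064884 0.07974614843695049
scene 246 [212.49186992 164.92276423] ((211.9528350830078, 164.9150848388672), (34.47749328613281, 7.554830074310303), 15.94539737701416)
world [0.60475213 0.16399491] dir deg -88.14463765019455 0.08825631330882001
tray ((343.163330078125, 177.80946350097656), (65.18380737304688, 48.90500259399414), 10.539183616638184) [array([ 0.545, -0.104]), array([ 0.673, -0.131]), array([ 0.64, -0.3 ]), array([ 0.513, -0.271])] [ 0.59310194 -0.20294934  0.015     ]
lamp (array([ 0.84397183, -0.02207275,  0.18372838]), np.float64(0.019620912481992908)) tipbox (array([0.80348868, 0.15604736, 0.088863  ]), np.float64(0.018999341699113274)) psu [(array([ 0.75654641, -0.10744296,  0.23154423]), np.float64(0.0481946686436212))]
```

View pics/crop.png

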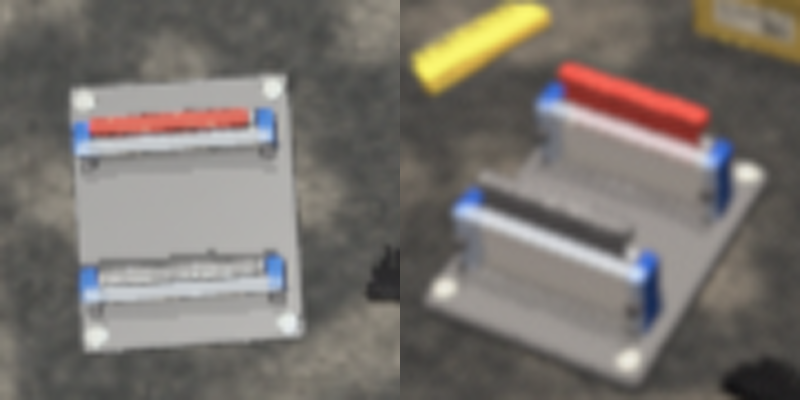

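The crop shows the red comb in the far gap, top (200,171) and scene (212,165), and the grey blank in the near gap. Target is about (0.606, 0.167), with tool y at 3°. I'll turn first, then travel.

Emit:
arm_command(series="0 0 0 0.118 60;0 0 0 0.118 110;0 0 0 0.118 110;0 0 0 0.118 110;0 0 0 0.118 110;0 0 0 0.118 110;0 0 0 0.118 110;0 0 0 0.118 110;0 0 0 0.118 110;0 0 0 0.118 110;0 0 0 0.118 110;0 0 0 0 110", squeeze=25)

```text
time_s: 1.1
tool_pos: [0.143, 0.6338, 0.2219]
tool_rot: [180.0, 0.1, 92.8]
force: [-0.1, 0.1, 0.5]
grip_width: 0.0498
grasp_force: 0.0
```

Emit:
arm_command(series="-12 11 0 0 110;-25 22 0 0 110;-25 22 0 0 110;-25 22 0 0 110;-25 22 0 0 110;-25 22 0 0 110;-25 22 0 0 110;-25 22 0 0 110;-25 22 0 0 110;-25 22 0 0 110;-25 22 0 0 110;-25 22 0 0 110;-25 22 0 0 110;-25 22 0 0 110;-25 22 0 0 110;-25 22 0 0 110;-25 22 0 0 110;-25 22 0 0 110;-25 22 0 0 110;-25 22 0 0 110")

```text
time_s: 2.77
tool_pos: [0.5969, 0.1667, 0.2226]
tool_rot: [-180.0, -0.0, 93.1]
force: [0.2, 1.0, -0.2]
grip_width: 0.0494
grasp_force: 0.0
```

Emit:
arm_command(series="0 5 10 0 110;0 4 20 0 110;0 0 20 0 110;0 0 20 0 110;0 0 20 0 110;0 0 20 0 110;0 0 20 0 110;0 0 8 0 110;0 0 0 0 110;0 0 0 0 110")

```text
time_s: 3.6
tool_pos: [0.6053, 0.1694, 0.0849]
tool_rot: [-180.0, 0.0, 93.0]
force: [0.2, 0.0, 0.7]
grip_width: 0.049
grasp_force: 0.0
```

```bash
python3 - <<'E'
from h import *
print(telemetry.get_obs()["tool_pos"])
T=cams.read_camera("top");S=cams.read_camera("scene")
cv2.imwrite("pics/crop2.png",np.hstack([cv2.resize(T[110:230,145:265],(400,400),interpolation=2),cv2.resize(S[110:225,150:265],(400,400),interpolation=2)]))
E
```

```text
[0.60525609 0.16944606 0.08485463]
```

View pics/crop2.png

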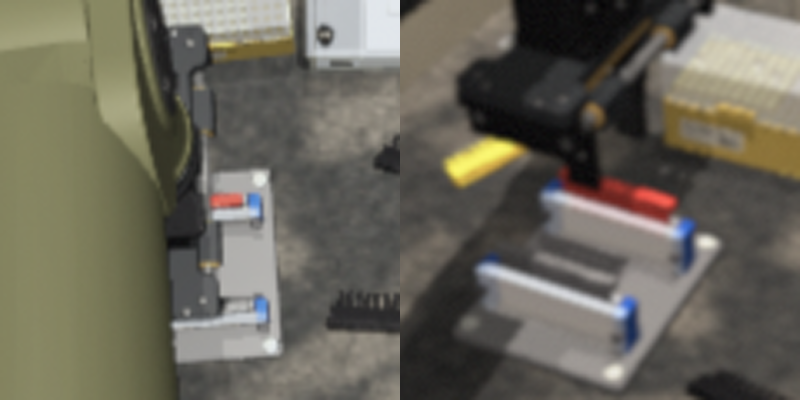

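The near finger sits in front of the red bar and the jaws straddle it clear of the blank. Descending and closing.

Emit:
arm_command(series="0 0 8 0 110;0 0 10 0 110;0 0 10 0 110;0 0 8 0 110;0 0 0 0 110;0 0 0 0 150;0 0 0 0 180;0 0 0 0 200;0 0 0 0 210;0 0 0 0 215;0 0 0 0 218", squeeze=8)

```text
time_s: 4.62
tool_pos: [0.6055, 0.1702, 0.0489]
tool_rot: [180.0, -0.0, 92.9]
force: [-0.0, 0.4, 0.4]
grip_width: 0.0181
grasp_force: 0.0
```

Emit:
arm_command(series="0 0 0 0 222;0 0 0 0 226;0 0 0 0 230;0 0 0 0 233;0 0 0 0 236;0 0 0 0 236")

```text
time_s: 5.12
tool_pos: [0.607, 0.1702, 0.0493]
tool_rot: [179.8, -0.0, 92.9]
force: [5.1, -0.0, -0.7]
grip_width: 0.0085
grasp_force: 8.0
```

The pads are on the bar with a +5 N side pull, so I'll ease the tool about 2 mm that way and then grip firmly.

Emit:
arm_command(series="0 1 0 0 236;0 1 0 0 236;0 0 0 0 236;0 0 0 0 236")

```text
time_s: 5.45
tool_pos: [0.6076, 0.1703, 0.049]
tool_rot: [180.0, -0.0, 92.9]
force: [3.8, -0.7, 2.3]
grip_width: 0.0085
grasp_force: 8.0
```

Emit:
arm_command(series="0 1 0 0 245;0 0.5 0 0 255;0 0 0 0 255;0 0 0 0 255", squeeze=25)

```text
time_s: 5.78
tool_pos: [0.6078, 0.1702, 0.0489]
tool_rot: [-179.9, -0.0, 92.9]
force: [-0.6, -0.2, 6.4]
grip_width: 0.008
grasp_force: 25.0
```

Centred (width 8.0 mm). Lifting slowly.

Emit:
arm_command(series="0 0 -2 0 255;0 0 -3 0 255;0 0 -3 0 255;0 0 -4 0 255;0 0 -4 0 255;0 0 -6 0 255;0 0 -8 0 255;0 0 -12 0 255;0 0 -15 0 255;0 0 -15 0 255;0 0 -15 0 255;0 0 -15 0 255;0 0 -10 0 255;0 0 0 0 255;0 0 0 0 255")

```text
time_s: 7.03
tool_pos: [0.6091, 0.1703, 0.1615]
tool_rot: [179.9, -0.0, 92.9]
force: [-0.0, 0.0, 0.3]
grip_width: 0.0077
grasp_force: 25.0
```

```bash
python3 - <<'E'
from h import *
S=cams.read_camera("scene")
cv2.imwrite("pics/crop3.png",cv2.resize(S[60:240,130:310],(540,540),interpolation=2))
E
```

```text
(no output)
```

View pics/crop3.png

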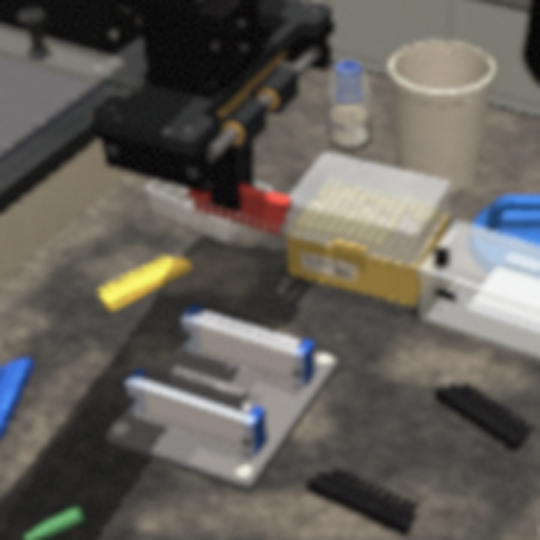

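The red comb is in the grip and out of its gap. Before approaching the tray I'll check its clearance to the power supply.

```bash
python3 - <<'E'
from h import *
for p in((437,203),(355,170)): print("psu base",onz("scene",p,0))
for p in((335,196),(380,205),(333,185)): print("bluebox",onz("scene",p,.0))
print("psu top tri",tri((450,155),(396,90)),tri((358,140),(316,92)))
print("tray scene corners",[onz("scene",p,.02) for p in((345,202),(413,240),(381,281),(311,239))])
E
```

```text
psu base [ 0.78831765 -0.32447312  0.        ]
psu base [ 0.81172698 -0.12116245  0.        ]
bluebox [ 0.70011797 -0.10840677  0.        ]
bluebox [ 0.72047116 -0.2096995   0.        ]
bluebox [ 0.73367581 -0.09128432  0.        ]
psu top tri (array([ 0.78643408, -0.30616011,  0.13445691]), np.float64(0.007492040836198263)) (array([ 0.79094891, -0.11734292,  0.10574532]), np.float64(0.0025306145232234117))
tray scene corners [array([ 0.67189865, -0.13918753,  0.02      ]), array([ 0.63253857, -0.29782227,  0.02      ]), array([ 0.50503698, -0.26609588,  0.02      ]), array([ 0.53770091, -0.11210255,  0.02      ])]
```

Emit:
arm_command(series="0 0 0 0.1 255;0 0 0 0.1 255;0 0 0 0.045 255;-10 2 0 0 255;-20 3 0 0 255;-22 3 0 0 255;-25 3 0 0 255;-25 3 0 0 255;-25 3 0 0 255;-25 3 0 0 255;-25 3 0 0 255;-25 3 0 0 255;-25 3 0 0 255;-25 3 0 0 255;-25 3 0 0 255;-25 3 0 0 255;-25 3 0 0 255;-25 3 0 0 255;-20 2 0 0 255;-20 2 0 0 255")

```text
time_s: 8.75
tool_pos: [0.5788, -0.2258, 0.1597]
tool_rot: [-179.9, 0.0, 78.9]
force: [0.5, 0.3, -0.5]
grip_width: 0.0082
grasp_force: 25.0
```

Emit:
arm_command(series="0 0 0 0 255;0 0 8 0 255;0 0 15 0 255;0 0 20 0 255;0 0 20 0 255;0 0 15 0 255;0 0 10 0 255;0 0 0 0 255;0 0 0 0 255")

```text
time_s: 9.5
tool_pos: [0.5801, -0.2228, 0.0719]
tool_rot: [-179.9, -0.0, 79.0]
force: [-0.3, -0.8, 0.2]
grip_width: 0.0084
grasp_force: 25.0
```

```bash
python3 - <<'E'
from h import *
S=cams.read_camera("scene");T=cams.read_camera("top");print(telemetry.get_obs()["tool_pos"])
cv2.imwrite("pics/crop4.png",np.hstack([cv2.resize(S[140:300,270:430],(400,400),interpolation=2),cv2.resize(T[145:230,165:250],(400,400),interpolation=2)]))
E
```

```text
[ 0.58105182 -0.22365386  0.0734849 ]
```

View pics/crop4.png

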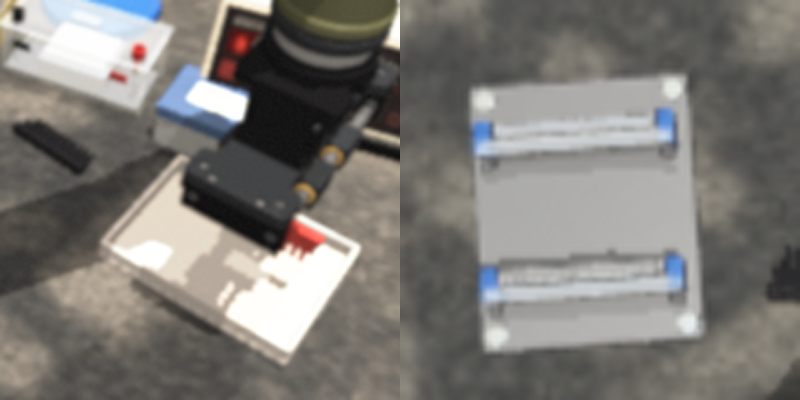

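The blank is unmoved in its gap, and the comb hangs inside the tray outline about 20 mm toward the right. I'll recentre and lower until it touches.

Emit:
arm_command(series="10 3 0 0 255;10 3 5 0 255;0 0 10 0 255;0 0 10 0 255;0 0 10 0 255;0 0 6 0 255;0 0 4 0 255;0 0 2 0 255;0 0 0 0 255;0 0 0 0 255")

```text
time_s: 10.43
tool_pos: [0.5901, -0.2056, 0.0257]
tool_rot: [180.0, 0.0, 78.9]
force: [0.9, 0.7, -0.4]
grip_width: 0.0084
grasp_force: 25.0
```

Emit:
arm_command(series="0 0 1 0 255;0 0 1 0 255;0 0 1 0 255;0 0 0 0 255;0 0 0 0 255")

```text
time_s: 10.85
tool_pos: [0.5901, -0.2051, 0.0226]
tool_rot: [180.0, -0.0, 78.9]
force: [-0.8, -0.2, 0.1]
grip_width: 0.0081
grasp_force: 25.0
```

Emit:
arm_command(series="0 0 1 0 255;0 0 1 0 255;0 0 0 0 255;0 0 0 0 255")

```text
time_s: 11.18
tool_pos: [0.5903, -0.2052, 0.021]
tool_rot: [180.0, -0.0, 78.9]
force: [-0.8, 1.2, 3.5]
grip_width: 0.0078
grasp_force: 25.0
```

Light contact (3.5 N). Releasing by opening partway, then rising.

Emit:
arm_command(series="0 0 0 0 235;0 0 0 0 225;0 0 0 0 210;0 0 0 0 190;0 0 0 0 160;0 0 0 0 140;0 0 0 0 140;0 0 0 0 140;0 0 -6 0 140;0 0 -12 0 140;0 0 -20 0 140;0 0 -25 0 140;0 0 -25 0 140;0 0 -25 0 140;0 0 -20 0 140;0 0 0 0 140")

```text
time_s: 12.52
tool_pos: [0.5928, -0.2068, 0.1598]
tool_rot: [179.5, -0.0, 78.9]
force: [1.5, -0.3, 0.7]
grip_width: 0.039
grasp_force: 0.0
```

Emit:
arm_command(series="10 -3 -10 0 140;20 -5 -10 0 140;25 -6 0 0 140;25 -6 0 0 140;25 -6 0 0 140;25 -6 0 0 140;25 -6 0 0 140;25 -6 0 0 140;15 -3 0 0 140;0 0 0 0 140;0 0 0 0 140")

```text
time_s: 13.43
tool_pos: [0.5809, -0.0034, 0.1734]
tool_rot: [-179.9, 0.0, 79.0]
force: [-0.2, -0.6, -0.0]
grip_width: 0.0391
grasp_force: 0.0
```

```bash
python3 - <<'E'
from h import *
S=cams.read_camera("scene");T=cams.read_camera("top");print(telemetry.get_obs()["tool_pos"])
cv2.imwrite("pics/crop5.png",np.hstack([cv2.resize(S[140:300,270:430],(400,400),interpolation=2),cv2.resize(T[120:240,280:400],(400,400),interpolation=2)]))
E
```

```text
[ 0.58114324 -0.00612299  0.17358643]
```

View pics/crop5.png

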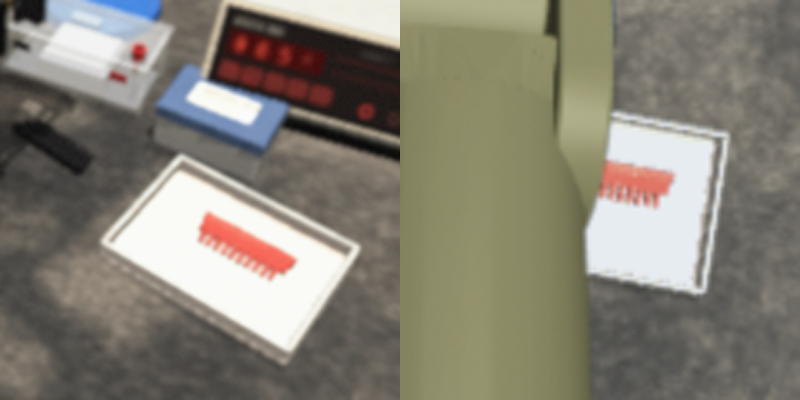

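The comb lies wholly inside the tray, at crop (245,245) in the scene view. The blank was seen seated and the arm is clear, so I'm handing in.

```bash
python3 -c "
from cell import env; print(env.sign_off())"
```

```text
the job is handed in; nothing more can be done
None
```

The red comb was lowered into the white tray and lies wholly inside it, the grey blank was still seated in its gap when last checked, and the job was handed in at about 13.5 s with the arm clear; the sign-off gave no verdict.

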